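# Shelter air changeover: notch the gate lever from off to filter and lock it

## Task

Switch the shelter's air selector from off to filter. Draw the red-handled lock bolt fully out, take the black-ball lever from the red notch through the zigzag gate to the green one, stopping for a full second in each notch on the way (yellow, blue, white, then green), then slide the bolt fully home again so that the lever is locked in green. Let go of everything and leave the other things on the bench where they are.

Things in the scene. Friction and masses are not known exactly. Their poses are not given: they have to be found in the camera images.
- selector: Green box fixed to the bench, 120 mm high; x -60..60, y -75..175 mm in its frame. Origin: on the bench under the gate's centre, z up. Its top is a grey gate plate, upper face at z 120 mm, with a zigzag slot 16 mm wide; slot centre line in selector x, y (mm): red (22,-36), yellow (22,0), blue (-22,0), white (-22,36), green (22,36), in straight legs; it ends 8 mm past each of these.
- pivot (a point): The lever's pivot inside the box, at selector (0,0,30) mm: 90 mm below the plate's upper face. The lever tilts both ways about it and cannot rise. When the stem's axis crosses the plate's upper face at selector (x, y), the ball's centre is at pivot + 160 mm times the unit vector along (x, y, 90 mm).
- lever: The gate lever: steel stem 10 mm in diameter with the black ball. Origin at the pivot; its z axis runs up the stem to the ball.
- ball (a point): Centre of the lever's black ball, 30 mm in diameter, 160 mm from the pivot, on a 10 mm steel stem through the gate. The slot's edges and the bolt stop the stem; it has 3 mm of play each side, about 5 mm at the ball. About 1.5 N at the ball moves it; it stays where it is left. It starts at red, at most about 15 mm towards yellow.
- notch_red (a point): Where the ball's centre is with the lever in the red notch (off, start): selector (35.1, -57.5, 173.7) mm. Each notch is marked by a 14 mm dot of its colour on the plate, 16 mm outside the slot's centre line (at selector x 38 or -38 mm, the notch's y).
- notch_yellow (a point): The ball's centre with the lever in the yellow notch (first corner): selector (38.0, 0, 185.4) mm.
- notch_blue (a point): The ball's centre with the lever in the blue notch (second corner): selector (-38.0, 0, 185.4) mm.
- notch_white (a point): The ball's centre with the lever in the white notch (third corner): selector (-35.1, 57.5, 173.7) mm.
- notch_green (a point): The ball's centre with the lever in the green (filter, last) notch: selector (35.1, 57.5, 173.7) mm.
- bolt_grip (a point): Grip point on the bolt's upright red post, 16 mm in diameter (cap 20 mm), 129 to 172 mm above the bench: on its axis at selector (0, 88 + travel, 155) mm. The bolt is a flat steel bar, 14 by 8 mm, on the plate along selector y at x 0; its tip is 98 mm from the post, towards -y. A saddle 32 mm wide, 14 mm high, holds it at y 54..74 mm.
- bolt (a joint): Travel of the bolt in m: 0 = home, across the gate's yellow-blue and white-green legs; 0.062 = fully drawn out, towards selector +y. It stays where it is left; about 2 N moves it.
- mug: White mug, 80 mm across, 85 mm high, stands near the selector's -y end; origin at its underside. Leave it alone.
- screwdriver: Orange screwdriver, 170 mm long, lies near the selector's -x (robot's) side; leave it alone.
- relay: A relay 28 by 22 by 44 mm standing behind the selector (+x side); leave it alone.

How it is judged:
On the way, in this order (a step that is already met when the one before it is completed fails the run):
1. the lock bolt is drawn out, at least 55 of its 62 mm, with the lever still by red (value of joint bolt above 0.055 m and distance between ball and notch_red below 0.028 m), for 0.1 s.
2. the lever rests in the yellow notch for 0.6 s without moving on (ball within 14 mm of the notch point) (distance between ball and notch_yellow below 0.014 m and angular speed of lever below 0.15 rad/s), for 0.6 s.
3. the lever rests in the blue notch for 0.6 s without moving on (distance between ball and notch_blue below 0.014 m and angular speed of lever below 0.15 rad/s), for 0.6 s.
4. the lever rests in the white notch for 0.6 s without moving on (distance between ball and notch_white below 0.014 m and angular speed of lever below 0.15 rad/s), for 0.6 s.
5. the lever rests in the green notch for 0.6 s without moving on (distance between ball and notch_green below 0.014 m and angular speed of lever below 0.15 rad/s), for 0.6 s.
6. the bolt is home again with the lever in green (value of joint bolt below 0.006 m and distance between ball and notch_green below 0.014 m), for 0.2 s.
At the end, for the whole second after the job is handed in: The lever is in the green notch (ball centre within 14 mm of the notch point) and the bolt is home (within 6 mm of its stop), everything released (all of step 6); the robot touches nothing.
It fails at once if the mug, screwdriver or relay is pushed by more than 30 mm, or the mug is tipped over (distance of any of mug, screwdriver, relay from where it was at the start of the episode above 0.03 m or angle between mug's own z axis and vertical above 0.5 rad).
It also fails if it takes over 64 s, if anything falls off the work surface, if the arm or the gripper's body presses on something with over 40 N, if the wrist force passes 120 N, or if a joint passes its speed limit or range.

## Robot

A 6-joint arm with a two-finger parallel gripper is mounted at the origin on the work surface. World frame = base frame: x ahead of the robot, y to its left, z up, the work surface at z = 0. Lengths are in m, angles in rad, forces in N, time in s.
With the tool pointing down it reaches from about 0.225 to 0.875 m from the base axis. Payload 3.4 kg.
Tool frame: the origin (TCP) lies at the very end of the fingers, on their centre line; the grasp point (between the pads) lies 19 mm behind it; z points along the fingers, y is the line along which they close (so a half turn about z gives the same grasp; the last joint's range is limited). The gripper opens to 85 mm and grips with 20 to 120 N. Pads are 22 mm wide; open, the fingers measure 114 mm over their backs; the gripper's body (76 mm by 85 mm) begins 54 mm behind the grasp point. The pads swing forward as they close: fully open they stand 13 mm farther back than shut.
Start: joints at [-1.324, 0.276, 1.505, -0, 1.361, -0.121], TCP at [0.207, -0.537, 0.231] pointing down, gripper open.
Joint ranges: [-2.89, 2.89], [-0.75, 2.08], [0.22, 2.7], [-1.18, 4.32], [0.11, 2.71], [-2.7, 2.7]. Speed limits (rad/s): [2.57, 2.57, 3.14, 3.14, 3.14, 3.14].

## Interface

Orientations are given as a unit quaternion [w, x, y, z].
In Python, from rig import readout, vision, manip gives the robot as it stands.
- The arm moves only by the shell command python3 -m handwheel 'ROWS' [FORCE]. ROWS is JSON, a list of rows, each a list of 3 entries, a list of its own where there are three numbers: the shift along the tool's x, y, z in mm, then the turn, a rotation vector about the tool's x, y, z in units of 6 degrees (1.0 is 6 degrees), then the closure, from -1 (fully open) to 1 (shut), so that 0 is half open. A call has 1 to 20 rows; each row shifts and turns the commanded pose from where the row before left it, along the tool's axes as they then stand; what a row does not reach is not made up. A row lasts 1/8 s, in which the tool goes at most 62.5 mm and 10.7 degrees, less where a joint would pass 70% of its speed; a pose out of reach is approached as far as the arm can. A call is refused whole if a number of a shift passes 62.5 or a number of a turn 1, either way. A call with a gripper value outside its range is refused whole. The fingers move at their own pace and stop on an object; FORCE is the grip in N (left out, the last holds). Time passes only in rows, so rows that do not move let the fingers close. It gives the time, the measured TCP pose, the force, the opening and the grip force at its end, in the units of the state.
- readout.get_state(): the state, without advancing time (a new reading comes with each control period).
- vision.get_image(name): name is "scene" or "top" or "wrist"; returns the picture (400x640x3 uint8, blue, green, red); there is no depth.
- vision.camera_params(name): a dict with "intrinsics" (3x3 intrinsics, pixels), "rvec" (rotation vector, rad) and "tvec" (3), from world to camera coordinates, as OpenCV has them; the wrist camera has in their place "hand_eye" (4x4, takes a point from camera to tool coordinates, whose origin is the TCP and whose axes are the flange's). Camera axes: x right, y down, z forward; pixel columns grow to the right and rows downward; lengths in m; the calibration is good to about 2 mm. A picture is of the moment at which its call begins: read the wrist's pose just before it. camera_params takes no time and is no camera call.
- manip.sign_off(): hands the job in; it is judged then, once.
The state is a dict: "clock": time; "qpos": joint angles; "qd": joint speeds; "effort": joint torques, N m; "position": TCP position; "ee_rot": TCP orientation; "contact_force": force on the tool from outside, world axes, zero at the start; "moment": the same for the moment, N m; "width": finger opening in m; "gripper_force": force on a finger pad.
Only numpy, scipy, OpenCV 4.12 (cv2) and the standard library are available. Lean on these libraries where they do the work, as an engineer would, in place of code of your own. Each camera call takes 0.05 s, during which the arm holds its last target. There are 200 camera calls.

## Working session

There is one attempt and no reset: what is moved stays moved. The work goes in short steps, Python scripts to look and compute and a shell command to move; the robot and the scene stay as the last step left them, time stands still between calls to the robot, and variables do not carry over. Pictures are saved under pics/ and viewed, at most 10 in all, crops included, and the job is handed in when it is done.

```bash
ls; mkdir -p pics
python3 - <<'E'
from rig import readout, vision
import cv2, numpy as np
s=readout.get_state(); print(s)
a=vision.get_image("scene"); b=vision.get_image("top")
cv2.imwrite("pics/scene.png",a); cv2.imwrite("pics/top.png",b)
for n in("scene","top","wrist"): print(n,vision.camera_params(n))
E
```

```text
pics
{'clock': 0.0, 'qpos': array([-1.32401538e+00,  2.76575888e-01,  1.50616716e+00, -3.72574028e-06,
        1.36068543e+00, -1.21030590e-01]), 'qd': array([ 0.00036865, -0.00032382, -0.00024695,  0.00061893, -0.00185946,
       -0.00098329]), 'effort': array([ 1.45568283e-03, -4.16768324e+01, -2.45803356e+01, -1.20976974e-04,
        1.09784631e-02, -9.14711720e-07]), 'position': array([ 0.20659893, -0.53602061,  0.23043705]), 'ee_rot': array([-9.15983811e-04,  9.83136457e-01,  1.82871170e-01, -5.94938095e-05]), 'contact_force': array([-0.21739542,  0.47648817,  0.7630646 ]), 'moment': array([-0.04943326, -0.00781769,  0.00948443]), 'gripper_force': 0.0, 'width': 0.08543738362260347}
scene {'intrinsics': array([[497.00865329,   0.        , 315.10296026],
       [  0.        , 497.00865329, 201.8103732 ],
       [  0.        ,   0.        ,   1.        ]]), 'rvec': array([ 2.22554137,  0.6519568 , -0.30836153]), 'tvec': array([-0.45573743, -0.12763589,  1.28618875])}
top {'intrinsics': array([[373.59687999,   0.        , 316.66682336],
       [  0.        , 373.59687999, 194.29835142],
       [  0.        ,   0.        ,   1.        ]]), 'rvec': array([ 2.14387959, -2.10504856,  0.14078074]), 'tvec': array([-0.06360326,  0.5602087 ,  0.71293955])}
wrist {'intrinsics': array([[341.126445  ,   0.        , 318.68735664],
       [  0.        , 341.126445  , 200.49751259],
       [  0.        ,   0.        ,   1.        ]]), 'hand_eye': array([[-1.06170115e-04, -9.48523803e-01, -3.16705833e-01,
         8.12963291e-02],
       [ 9.99999379e-01,  2.50699000e-04, -1.08606783e-03,
         6.11299142e-04],
       [ 1.10955903e-03, -3.16705752e-01,  9.48523187e-01,
        -1.43678879e-01],
       [ 0.00000000e+00,  0.00000000e+00,  0.00000000e+00,
         1.00000000e+00]])}
```

View pics/scene.png

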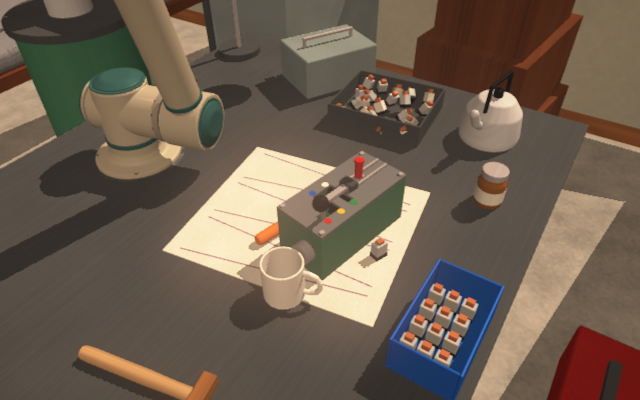

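View pics/top.png

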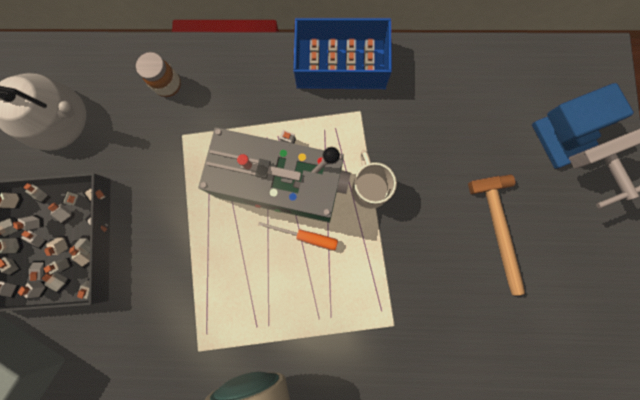

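The scene view shows the ball at about (322,203) and the red post at (359,167). The top view shows the green, yellow and red dots at (283,154), (302,157) and (320,160). White and blue are at (274,192) and (293,197), the post cap at (243,159) and the ball at (331,155). Next I'll fit the selector pose from these.

```bash
cat > h.py <<'E'
import numpy as np, cv2
from rig import readout, vision
from scipy.spatial.transform import Rotation as R
def cam(n):
    p=vision.camera_params(n)
    if 'rvec' in p:
        Rc=cv2.Rodrigues(p['rvec'])[0]; return p['intrinsics'],Rc.T,-Rc.T@p['tvec']
    s=readout.get_state(); q=s['ee_rot']; Rt=R.from_quat([*q[1:],q[0]]).as_matrix()
    H=p['hand_eye']; return p['intrinsics'],Rt@H[:3,:3],Rt@H[:3,3]+s['position']
def ray(c,uv):
    K,Rw,o=c; d=Rw@np.linalg.inv(K)@[*uv,1]; return o,d/np.linalg.norm(d)
def onz(c,uv,z):
    o,d=ray(c,uv); return o+d*(z-o[2])/d[2]
def tri(r):
    A=sum(np.eye(3)-np.outer(d,d) for o,d in r); b=sum((np.eye(3)-np.outer(d,d))@o for o,d in r)
    return np.linalg.solve(A,b)
def blob(im,f,near,rad):
    hsv=cv2.cvtColor(im,cv2.COLOR_BGR2HSV).astype(int); m=f(hsv[...,0],hsv[...,1],hsv[...,2]).astype(np.uint8)
    n,l,st,c=cv2.connectedComponentsWithStats(m)
    ok=[i for i in range(1,n) if np.hypot(*(c[i]-near))<rad and st[i,4]>3]
    i=max(ok,key=lambda i:st[i,4]); return c[i],st[i]
F=dict(red=lambda h,s,v:((h<6)|(h>174))&(s>160)&(v>70),yellow=lambda h,s,v:(h>18)&(h<32)&(s>130)&(v>90),
 green=lambda h,s,v:(h>45)&(h<80)&(s>110)&(v>60),blue=lambda h,s,v:(h>98)&(h<128)&(s>110)&(v>60),white=lambda h,s,v:(s<60)&(v>165),
 black=lambda h,s,v:v<40)
D=dict(red=(38,-36),yellow=(38,0),blue=(-38,0),white=(-38,36),green=(38,36))
E
python3 - <<'E'
from h import *
S=cv2.imread("pics/scene.png");T=cv2.imread("pics/top.png")
cs,ct=cam("scene"),cam("top")
px={'top':dict(red=(320,160),yellow=(302,157),green=(283,154),white=(274,192),blue=(293,197)),
 'scene':dict(red=(328,221),yellow=(341,212),green=(354,202),white=(325,185),blue=(311,193))}
for n,im,c in(('top',T,ct),('scene',S,cs)):
    P=[];Q=[]
    for k,uv in px[n].items():
        try: b,st=blob(im,F[k],uv,6)
        except ValueError: print(n,k,'none');continue
        P.append(onz(c,b,.12)[:2]);Q.append(np.array(D[k])/1000); print(n,k,b.round(1),st[4])
    P=np.array(P);Q=np.array(Q);p=P-P.mean(0);q=Q-Q.mean(0)
    a=np.arctan2((q[:,0]*p[:,1]-q[:,1]*p[:,0]).sum(),(q*p).sum())
    M=np.array([[np.cos(a),-np.sin(a)],[np.sin(a),np.cos(a)]]); t=P.mean(0)-M@Q.mean(0)
    print(n,'yaw',np.degrees(a),'t',t,'res mm',((P-Q@M.T-t)*1e3).round(1).tolist())
    for k,nr,z in(('black',(331,155) if n=='top' else (322,203),.174),('red',(243,159) if n=='top' else (359,167),.165)):
        try:
            b,st=blob(im,F[k],nr,8); w=onz(c,b,z); print(n,k,b.round(1),st,'sel mm',((w[:2]-t)@M*1e3).round(1))
        except ValueError: print(k,'none')
E
```

```text
top red [319.3 159.8] 15
top yellow [301.6 156.6] 48
top green [282.7 152.6] 31
top white [273.2 192.2] 50
top blue [292.3 196.2] 36
top yaw -10.595211532272684 t [ 0.58236826 -0.0184459 ] res mm [[0.6, 1.7], [-0.4, -0.9], [0.1, -0.9], [-0.1, -0.0], [-0.3, 0.1]]
top black [331.3 155.3] [324 148  15  15 162] sel mm [ 36.6 -56.6]
top red [242.3 159. ] [238 155  10   9  71] sel mm [ 2.2 93.8]
scene red [327.6 220.1] 29
scene yellow [340.7 210.8] 24
scene green [353.3 201.5] 22
scene white [324.7 184.1] 15
scene blue [312.  192.8] 13
scene yaw -11.293381901667173 t [ 0.58181751 -0.01811477] res mm [[-0.4, 0.5], [-0.1, -0.1], [-0.1, -0.1], [0.1, 0.2], [0.5, -0.5]]
black none
scene red [358.4 166.6] [355 157   9  22 158] sel mm [10.3 80.3]
```

Both views agree: selector origin is about (0.582, -0.018), yaw about -11°, residuals under 2 mm, ball at the red notch. I'll turn the tool so its x lies along selector +y, rising as it turns.

```bash
cat >> h.py <<'E'
YAW=np.radians(-11.0); O=np.array([.5821,-.0183,0])
def w2s(p):
    return R.from_euler('z',-YAW).apply(np.asarray(p)-O)*1e3
def s2w(p): return R.from_euler('z',YAW).apply(np.asarray(p)/1e3)+O
Rgoal=np.column_stack([s2w([0,1e3,0])-O,s2w([1e3,0,0])-O,[0,0,-1]])
def to(*tgts):
    s=readout.get_state(); q=s['ee_rot']; r=R.from_quat([*q[1:],q[0]])
    print('t %.2f'%s['clock'],'grasp pt sel',w2s(s['position']+r.as_matrix()@[0,0,-.019]).round(1),'F',s['contact_force'].round(1),'w %.1f'%(s['width']*1e3),'g %.0f'%s['gripper_force'])
    print('turn units',(np.degrees((r.inv()*R.from_matrix(Rgoal)).as_rotvec())/6).round(2))
    for t in tgts: print(t,'tool shift',(r.as_matrix().T@(s2w(t)-s['position']-r.as_matrix()@[0,0,-.019])*1e3).round(1))
E
python3 -m handwheel '[[[0,0,-4],[0,0,-0.97],-1],[[0,0,-4],[0,0,-0.97],-1],[[0,0,-4],[0,0,-0.97],-1],[[0,0,-4],[0,0,-0.97],-1],[[0,0,-4],[0,0,-0.97],-1],[[0,0,-4],[0,0,-0.97],-1],[[0,0,-4],[0,0,-0.97],-1],[[0,0,-4],[0,0,-0.97],-1],[[0,0,-4],[0,0,-0.97],-1],[[0,0,-4],[0,0,-0.97],-1],[[0,0,0],[0,0,0],-1]]' 20
python3 - <<'E'
from h import *
to((0,60,270))
E
```

```text
clock: 1.48
position: [0.2067, -0.5365, 0.2712]
ee_rot: [-0.0, 0.77, 0.637, 0.0]
contact_force: [-0.1, -0.4, -0.1]
width: 0.0854
gripper_force: 0.0
t 1.48 grasp pt sel [-269.6 -580.3  290.2] F [-0.1 -0.4 -0.1] w 85.4 g 0
turn units [-0.   -0.    0.03]
(0, 60, 270) tool shift [639.3 271.9  20.2]
```

```bash
python3 -m handwheel '[[[20,9,0],[0,0,0],-1],[[40,17,0],[0,0,0],-1],[[40,17,0],[0,0,0],-1],[[40,17,0],[0,0,0],-1],[[40,17,0],[0,0,0],-1],[[40,17,0],[0,0,0],-1],[[40,17,0],[0,0,0],-1],[[40,17,0],[0,0,0],-1],[[40,17,0],[0,0,0],-1],[[40,17,0],[0,0,0],-1],[[40,17,0],[0,0,0],-1],[[40,17,0],[0,0,0],-1],[[40,17,0],[0,0,0],-1],[[40,17,0],[0,0,0],-1],[[40,17,0],[0,0,0],-1],[[40,17,0],[0,0,0],-1],[[20,8,0],[0,0,0],-1],[[0,0,0],[0,0,0],-1],[[0,0,0],[0,0,0],-1]]'
python3 - <<'E'
from h import *
to((0,88,270))
c=cam("wrist");im=vision.get_image("wrist");cv2.imwrite("pics/w1.png",im);np.savez("w1.npz",K=c[0],R=c[1],o=c[2])
E
```

```text
clock: 3.85
position: [0.5922, 0.0409, 0.2712]
ee_rot: [0.0, 0.77, 0.638, -0.001]
contact_force: [0.0, -0.2, 1.1]
width: 0.0854
gripper_force: 0.0
t 3.85 grasp pt sel [ -1.4  60.  290.2] F [ 0.  -0.2  1.1] w 85.4 g 0
turn units [-0.01  0.01  0.04]
(0, 88, 270) tool shift [28.   1.5 20.2]
```

View pics/w1.png

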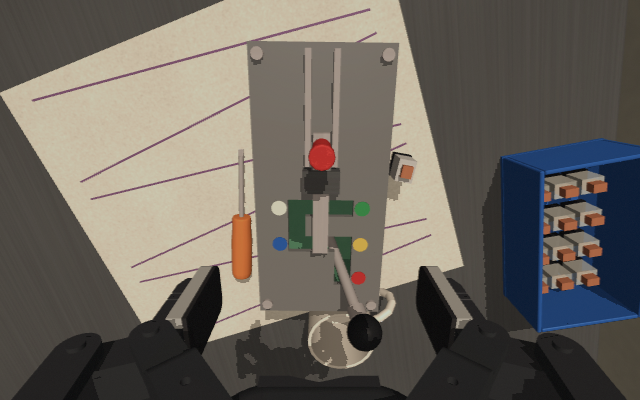

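The wrist view shows the bolt's red cap at (322,154), dots at white (278,208), green (363,208), blue (280,243), yellow (360,244) and red (358,278), and the ball at (365,333). I'll refine the pose from these.

Run:
```python
from h import *
T=cv2.imread("pics/top.png");S=cv2.imread("pics/scene.png");im=cv2.imread("pics/w1.png");z=np.load("w1.npz");c=(z['K'],z['R'],z['o'])
P=[];Q=[]
for k,uv in dict(white=(278,208),green=(363,208),blue=(280,243),yellow=(360,244),red=(358,278)).items():
    b,st=blob(im,F[k],uv,7);P.append(w2s(onz(c,b,.12))[:2]);Q.append(D[k]);print(k,P[-1].round(1),Q[-1],st[4])
P=np.array(P);Q=np.array(Q);p=P-P.mean(0);q=Q-Q.mean(0)
print('dyaw',np.degrees(np.arctan2((q[:,0]*p[:,1]-q[:,1]*p[:,0]).sum(),(q*p).sum())),'shift',(P-Q).mean(0))
b,st=blob(im,F['red'],(322,154),12);print(b,st,'cap on z172',w2s(onz(c,b,.172)))
bt,_=blob(T,F['red'],(242,159),8); print('tri cap',w2s(tri([ray(c,b),ray(cam('top'),bt)])))
b,st=blob(im,F['black'],(365,333),10);bt,_=blob(T,F['black'],(331,155),8);print(b,st,'tri ball',w2s(tri([ray(c,b),ray(cam('top'),bt)])), w2s(onz(c,b,.174)))
```

```text
white [-38.3  35.5] (-38, 36) 174
green [38.2 34.9] (38, 36) 166
blue [-38.7  -0.7] (-38, 0) 151
yellow [37.9 -1.3] (38, 0) 158
red [ 37.4 -37.3] (38, -36) 134
dyaw -0.4642850804520828 shift [-0.2864839  -0.99802909]
[321.43035994 154.98904538] [309 139  26  32 639] cap on z172 [  0.39048035  94.35577603 172.        ]
tri cap [  0.88569414  93.24576042 167.27155404]
[364.27300303 332.01617796] [348 314  34  37 989] tri ball [ 37.3643606  -56.52078332 175.28300079] [ 37.96604562 -57.70612202 174.        ]
```

```bash
python3 -m handwheel '[[[14,1,15],[0,0,0],-1],[[15,0.5,20],[0,0,0],-1],[[0,0,25],[0,0,0],-1],[[0,0,25],[0,0,0],-1],[[0,0,25],[0,0,0],-1],[[0,0,15],[0,0,0],-1],[[0,0,10],[0,0,0],-1],[[0,0,0],[0,0,0],0.3],[[0,0,0],[0,0,0],1],[[0,0,0],[0,0,0],1],[[0,0,0],[0,0,0],1],[[0,0,0],[0,0,0],1],[[0,0,0],[0,0,0],1]]' 40
python3 - <<'E'
from h import *
to((0,88,155))
E
```

```text
clock: 5.52
position: [0.5997, 0.07, 0.137]
ee_rot: [-0.0, 0.77, 0.638, 0.0]
contact_force: [-2.6, 0.5, 5.3]
width: 0.0146
gripper_force: 39.1
t 5.53 grasp pt sel [  0.4  90.  156. ] F [-2.6  0.5  5.3] w 14.6 g 39
turn units [-0.   -0.    0.05]
(0, 88, 155) tool shift [-2.  -0.4  1. ]
```

```bash
python3 -m handwheel '[[[4,0,0],[0,0,0],1],[[7,0,0],[0,0,0],1],[[7,0,0],[0,0,0],1],[[7,0,0],[0,0,0],1],[[7,0,0],[0,0,0],1],[[7,0,0],[0,0,0],1],[[7,0,0],[0,0,0],1],[[7,0,0],[0,0,0],1],[[7,0,0],[0,0,0],1],[[3,0,0],[0,0,0],1],[[0,0,0],[0,0,0],1]]'
python3 - <<'E'
from h import *
to((0,150,155))
E
```

```text
clock: 6.9
position: [0.611, 0.126, 0.137]
ee_rot: [0.004, 0.77, 0.638, -0.004]
contact_force: [-4.6, -14.0, 7.5]
width: 0.015
gripper_force: 39.5
t 6.90 grasp pt sel [  0.8 147.4 156. ] F [ -4.6 -14.    7.5] w 15.0 g 39
turn units [0.   0.1  0.06]
(0, 150, 155) tool shift [ 2.6 -0.8  1. ]
```

Bolt is at its stop (14 N reaction). I'll release, rise and go over the ball.

```bash
python3 -m handwheel '[[[-2,0,0],[0,0,0],0],[[0,0,0],[0,0,0],-0.6],[[0,0,0],[0,0,0],-1],[[0,0,0],[0,0,0],-1],[[0,0,-20],[0,0,0],-1],[[0,0,-25],[0,0,0],-1],[[0,0,-25],[0,0,0],-1],[[0,0,-15],[0,0,0],-1],[[-20,3,0],[0,0,0],-1],[[-35,6,0],[0,0,0],-1],[[-35,6,0],[0,0,0],-1],[[-35,7,0],[0,0,0],-1],[[-35,7,0],[0,0,0],-1],[[-30,7,0],[0,0,0],-1],[[-15,0,0],[0,0,0],-1],[[0,0,0],[0,0,0],-1],[[0,0,0],[0,0,0],-1]]'
python3 - <<'E'
from h import *
im=vision.get_image("top"); cv2.imwrite("pics/t2.png",cv2.resize(im[100:260,180:420],None,fx=3,fy=3))
to((37,-57,172))
E
```

```text
clock: 9.02
position: [0.6082, -0.0775, 0.221]
ee_rot: [-0.0, 0.77, 0.638, 0.0]
contact_force: [0.3, 0.6, -0.2]
width: 0.0853
gripper_force: 0.0
t 9.07 grasp pt sel [ 37.1 -52.9 240.2] F [ 0.3 -0.2  0.2] w 85.0 g 0
turn units [-0.   -0.01  0.05]
(37, -57, 172) tool shift [-4.1 -0.1 68.2]
```

View pics/t2.png

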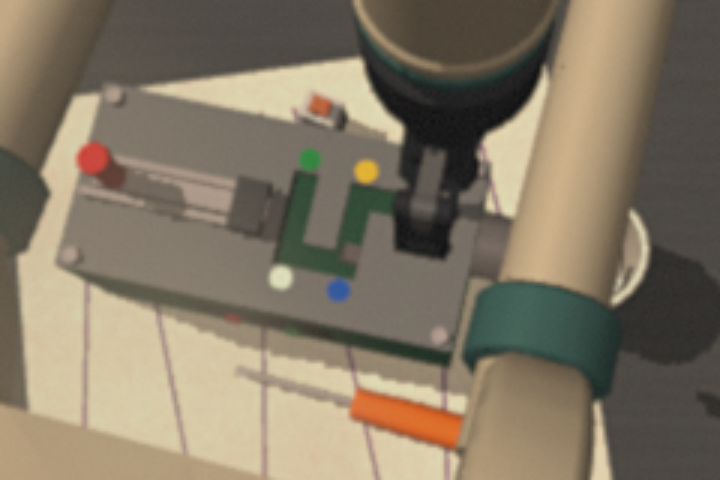

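The crop shows the bolt fully drawn: post at (92,158), its tip clear of the gate. Next I'll descend and grip the ball.

```bash
python3 -m handwheel '[[[-4,0,15],[0,0,0],-1],[[0,0,20],[0,0,0],-1],[[0,0,20],[0,0,0],-1],[[0,0,13],[0,0,0],-1],[[0,0,0],[0,0,0],0],[[0,0,0],[0,0,0],0.5],[[0,0,0],[0,0,0],1],[[0,0,0],[0,0,0],1],[[0,0,0],[0,0,0],1],[[0,0,0],[0,0,0],1]]' 20
python3 - <<'E'
from h import *
to((38,0,184))
E
```

```text
clock: 10.32
position: [0.6083, -0.0827, 0.1541]
ee_rot: [0.001, 0.77, 0.638, 0.0]
contact_force: [0.6, -1.1, 4.0]
width: 0.0288
gripper_force: 19.8
t 10.32 grasp pt sel [ 38.  -58.2 173.1] F [ 0.6 -1.1  4. ] w 28.8 g 20
turn units [0.02 0.01 0.05]
(38, 0, 184) tool shift [ 58.2   0.3 -10.9]
```

```bash
python3 -m handwheel '[[[4,0.2,-1.6],[0,0,0],1],[[7,0.4,-2.6],[0,0,0],1],[[7,0.4,-2.2],[0,0,0],1],[[7,0.4,-1.7],[0,0,0],1],[[7,0.4,-1.4],[0,0,0],1],[[7,0.3,-1],[0,0,0],1],[[7,0.3,-0.7],[0,0,0],1],[[7,0.2,-0.4],[0,0,0],1],[[5,0,-0.1],[0,0,0],1],[[0,0,0],[0,0,0],1],[[0,0,0],[0,0,0],1],[[0,0,0],[0,0,0],1],[[0,0,0],[0,0,0],1],[[0,0,0],[0,0,0],1],[[0,0,0],[0,0,0],1],[[0,0,0],[0,0,0],1],[[0,0,0],[0,0,0],1],[[0,0,0],[0,0,0],1]]'
python3 - <<'E'
from h import *
to((38,0,184),(-38,0,184))
im=vision.get_image("scene"); cv2.imwrite("pics/s3.png",cv2.resize(im[120:280,240:440],None,fx=4,fy=3.75))
c=cam("wrist");w=vision.get_image("wrist");cv2.imwrite("pics/w3.png",w)
E
```

```text
clock: 12.58
position: [0.6206, -0.0257, 0.1645]
ee_rot: [-0.001, 0.77, 0.638, -0.001]
contact_force: [-3.7, -0.1, -11.0]
width: 0.0282
gripper_force: 20.5
t 12.57 grasp pt sel [3.920e+01 1.000e-01 1.835e+02] F [ -3.7  -0.1 -11. ] w 28.2 g 20
turn units [-0.01  0.    0.05]
(38, 0, 184) tool shift [-0.1 -1.2 -0.5]
(-38, 0, 184) tool shift [  0.2 -77.2  -0.4]
```

View pics/w3.png

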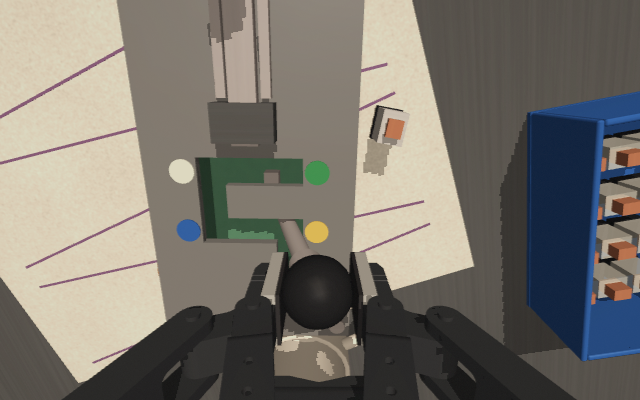

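The ball is in the pads at (317,292), with the stem entering the gate at the yellow corner, level with the dot at (316,232). Next is blue.

```bash
python3 -m handwheel '[[[0,-4,0],[0,0,0],1],[[0,-6,-0.8],[0,0,0],1],[[0,-9.5,-1.3],[0,0,0],1],[[0,-9.5,-0.9],[0,0,0],1],[[0,-9.5,-0.3],[0,0,0],1],[[0,-9.5,0.3],[0,0,0],1],[[0,-9.5,0.9],[0,0,0],1],[[0,-9.5,1.3],[0,0,0],1],[[0,-7,1.5],[0,0,0],1],[[0,-4,0.7],[0,0,0],1],[[0,0,0],[0,0,0],1],[[0,0,0],[0,0,0],1],[[0,0,0],[0,0,0],1],[[0,0,0],[0,0,0],1],[[0,0,0],[0,0,0],1],[[0,0,0],[0,0,0],1],[[0,0,0],[0,0,0],1],[[0,0,0],[0,0,0],1],[[0,0,0],[0,0,0],1]]'
python3 - <<'E'
from h import *
to((-38,0,184),(-35,57.5,172))
c=cam("wrist");w=vision.get_image("wrist");cv2.imwrite("pics/w4.png",w)
b,st=blob(w,F['black'],(317,292),25); print(b,st,w2s(onz(c,b,.1854)))
E
```

```text
clock: 15.05
position: [0.5443, -0.0112, 0.1635]
ee_rot: [-0.0, 0.77, 0.638, -0.0]
contact_force: [-0.2, 1.0, 2.2]
width: 0.0284
gripper_force: 21.6
t 15.05 grasp pt sel [-38.4  -0.3 182.5] F [-0.2  1.   2.2] w 28.4 g 22
turn units [-0.    0.    0.05]
(-38, 0, 184) tool shift [ 0.3  0.4 -1.5]
(-35, 57.5, 172) tool shift [57.8  3.7 10.5]Traceback (most recent call last):
  File "<stdin>", line 4, in <module>
  File "h.py", line 21, in blob
    i=max(ok,key=lambda i:st[i,4]); return c[i],st[i]
ValueError: max() iterable argument is empty
```

View pics/w4.png

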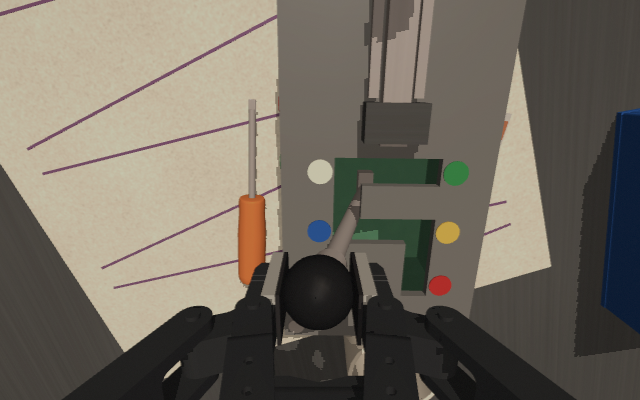

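The ball is at blue, at (319,292) in the view, with the stem in the slot beside the blue dot at (319,231). On to white.

```bash
python3 -m handwheel '[[[5,0,0.1],[0,0,0],1],[[7,0.2,0.4],[0,0,0],1],[[7,0.3,0.7],[0,0,0],1],[[7,0.3,1],[0,0,0],1],[[7,0.4,1.3],[0,0,0],1],[[7,0.5,1.6],[0,0,0],1],[[7,0.5,2],[0,0,0],1],[[7,0.5,2.4],[0,0,0],1],[[4,0.4,1.5],[0,0,0],1],[[0,0,0],[0,0,0],1],[[0,0,0],[0,0,0],1],[[0,0,0],[0,0,0],1],[[0,0,0],[0,0,0],1],[[0,0,0],[0,0,0],1],[[0,0,0],[0,0,0],1],[[0,0,0],[0,0,0],1],[[0,0,0],[0,0,0],1],[[0,0,0],[0,0,0],1]]'
python3 - <<'E'
from h import *
to((-35,57.5,172),(35,57.5,172))
E
```

```text
clock: 17.35
position: [0.5584, 0.0452, 0.1526]
ee_rot: [0.0, 0.77, 0.638, -0.0]
contact_force: [-1.6, 1.2, 0.0]
width: 0.0283
gripper_force: 21.6
t 17.35 grasp pt sel [-35.4  57.8 171.6] F [-1.6  1.2  0. ] w 28.3 g 22
turn units [0.   0.   0.05]
(-35, 57.5, 172) tool shift [-0.3  0.4 -0.4]
(35, 57.5, 172) tool shift [-0.6 70.4 -0.4]
```

```bash
python3 -m handwheel '[[[0.2,4,-0.5],[0,0,0],1],[[0.3,7,-1.1],[0,0,0],1],[[0.4,8,-1.3],[0,0,0],1],[[0.3,8,-1],[0,0,0],1],[[0.2,8,-0.6],[0,0,0],1],[[0,8,0.3],[0,0,0],1],[[-0.3,8,0.8],[0,0,0],1],[[-0.4,8,1.1],[0,0,0],1],[[-0.5,7,1.2],[0,0,0],1],[[-0.4,4,0.8],[0,0,0],1],[[0,0,0],[0,0,0],1],[[0,0,0],[0,0,0],1],[[0,0,0],[0,0,0],1],[[0,0,0],[0,0,0],1],[[0,0,0],[0,0,0],1],[[0,0,0],[0,0,0],1],[[0,0,0],[0,0,0],1],[[0,0,0],[0,0,0],1],[[0,0,0],[0,0,0],1]]'
python3 - <<'E'
from h import *
to((35,57.5,172))
cv2.imwrite("pics/w5.png",vision.get_image("wrist"))
E
```

```text
clock: 19.73
position: [0.6269, 0.0318, 0.1526]
ee_rot: [-0.0, 0.77, 0.638, -0.0]
contact_force: [-2.8, -1.1, -4.0]
width: 0.0289
gripper_force: 21.4
t 19.73 grasp pt sel [ 34.4  57.7 171.6] F [-2.8 -1.1 -4. ] w 28.9 g 21
turn units [-0.    0.    0.05]
(35, 57.5, 172) tool shift [-0.2  0.6 -0.4]
```

View pics/w5.png

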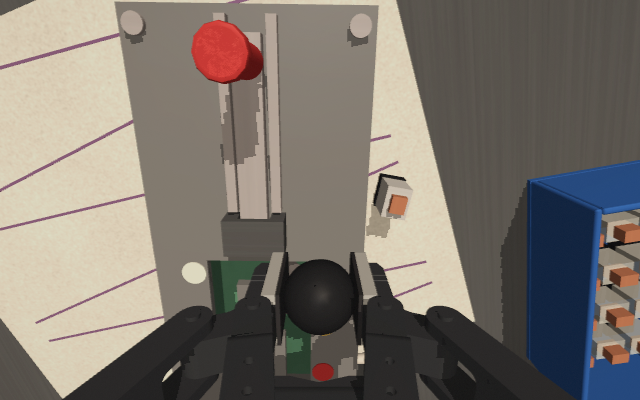

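The ball is at green (319,297), and the bolt post is out at about (250,58). I'll release, rise, go over the post and grip it slightly to the +y side.

```bash
python3 -m handwheel '[[[0,0,0],[0,0,0],0],[[0,0,0],[0,0,0],-0.6],[[0,0,0],[0,0,0],-1],[[0,0,0],[0,0,0],-1],[[0,0,-15],[0,0,0],-1],[[0,0,-25],[0,0,0],-1],[[0,0,-25],[0,0,0],-1],[[15,-5,0],[0,0,0],-1],[[32,-12,0],[0,0,0],-1],[[32,-12,0],[0,0,0],-1],[[15,-5,0],[0,0,0],-1],[[0,0,0],[0,0,0],-0.4],[[0,0,0],[0,0,0],-0.4]]'
python3 - <<'E'
from h import *
to((0,151.5,156))
b=vision.get_image("top")
try: p,st=blob(b,F['black'],(283,150),14); print(p,st,w2s(onz(cam('top'),p,.1737)))
except ValueError: print('occluded')
E
```

```text
clock: 21.4
position: [0.6113, 0.1298, 0.2176]
ee_rot: [0.0, 0.77, 0.638, -0.0]
contact_force: [0.2, 0.7, 0.5]
width: 0.06
gripper_force: 0.0
t 21.40 grasp pt sel [  0.4 151.  236.6] F [0.2 0.7 0.5] w 60.0 g 0
turn units [-0.    0.01  0.04]
(0, 151.5, 156) tool shift [ 0.6 -0.4 80.6]
occluded
```

```bash
python3 -m handwheel '[[[0.5,-0.5,15],[0,0,0],-0.4],[[0,0,25],[0,0,0],-0.4],[[0,0,25],[0,0,0],-0.4],[[0,0,15],[0,0,0],-0.4],[[0,0,0],[0,0,0],0.5],[[0,0,0],[0,0,0],1],[[0,0,0],[0,0,0],1],[[0,0,0],[0,0,0],1],[[0,0,0],[0,0,0],1],[[-4,0,0],[0,0,0],1],[[-8,0,0],[0,0,0],1],[[-8,0,0],[0,0,0],1],[[-8,0,0],[0,0,0],1],[[-8,0,0],[0,0,0],1],[[-8,0,0],[0,0,0],1],[[-8,0,0],[0,0,0],1],[[-6,0,0],[0,0,0],1],[[-4,0,0],[0,0,0],1],[[0,0,0],[0,0,0],1]]' 40
python3 - <<'E'
from h import *
to((0,89,156))
E
```

```text
clock: 23.82
position: [0.5996, 0.0703, 0.1389]
ee_rot: [0.0, 0.77, 0.638, 0.001]
contact_force: [1.7, 1.8, 6.4]
width: 0.0151
gripper_force: 39.9
t 23.82 grasp pt sel [  0.3  90.3 157.9] F [1.7 1.8 6.4] w 15.1 g 40
turn units [ 0.01 -0.01  0.04]
(0, 89, 156) tool shift [-1.3 -0.3  1.9]
```

Not yet at the stop, so I'll push a little further.

```bash
python3 -m handwheel '[[[-2,0,0],[0,0,0],1],[[-1,0,0],[0,0,0],1],[[0,0,0],[0,0,0],1]]'
python3 - <<'E'
from h import *
to((0,89,156))
E
```

```text
clock: 24.2
position: [0.5996, 0.0703, 0.139]
ee_rot: [-0.001, 0.77, 0.638, 0.003]
contact_force: [2.7, 8.4, 5.6]
width: 0.0148
gripper_force: 39.8
t 24.20 grasp pt sel [  0.3  90.2 158. ] F [2.7 8.4 5.6] w 14.8 g 40
turn units [ 0.02 -0.06  0.04]
(0, 89, 156) tool shift [-1.2 -0.3  2. ]
```

The force rises without motion, so the bolt is at its home stop. I'll back off the load, open partly, rise and check.

```bash
python3 -m handwheel '[[[1.5,0,0],[0,0,0],0.6],[[0,0,0],[0,0,0],0.2],[[0,0,0],[0,0,0],0],[[0,0,0],[0,0,0],0],[[0,0,-15],[0,0,0],0],[[0,0,-25],[0,0,0],0],[[0,0,-30],[0,0,0],0],[[0,0,-30],[0,0,0],0],[[20,-20,-20],[0,0,0],0],[[30,-30,0],[0,0,0],0],[[10,-10,0],[0,0,0],0],[[0,0,0],[0,0,0],0],[[0,0,0],[0,0,0],0]]'
python3 - <<'E'
from h import *
to()
c=cam("wrist");im=vision.get_image("wrist"); cv2.imwrite("pics/w6.png",im)
for k,z in(('black',.1737),('red',.172)):
    hsv=cv2.cvtColor(im,cv2.COLOR_BGR2HSV).astype(int); m=F[k](*[hsv[...,i] for i in range(3)]).astype(np.uint8)
    n,l,st,ce=cv2.connectedComponentsWithStats(m)
    for i in range(1,n):
        if st[i,4]>80: print(k,ce[i].round(),st[i,2:],w2s(onz(c,ce[i],z)).round(1))
E
```

```text
clock: 25.82
position: [0.5519, 0.1381, 0.2579]
ee_rot: [0.001, 0.77, 0.638, -0.0]
contact_force: [0.7, -0.2, -0.8]
width: 0.0432
gripper_force: 0.0
t 25.82 grasp pt sel [-59.5 147.8 276.9] F [ 0.7 -0.2 -0.8] w 43.2 g 0
turn units [0.01 0.01 0.04]
black [323. 355.] [  530   146 29135] [-54.9  17.4 173.7]
black [244. 271.] [ 15  12 119] [-116.    96.2  173.7]
black [394. 271.] [ 15  12 119] [ -1.8  96.7 173.7]
red [393. 261.] [ 31  37 315] [ -3.1 104.5 172. ]
```

View pics/w6.png

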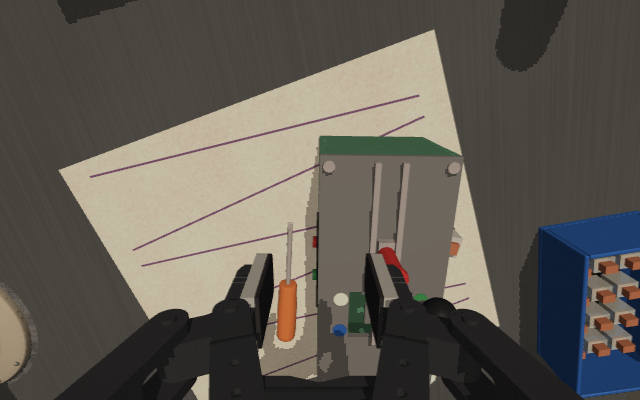

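The gripper hides the ball and post in this view (post partly visible at (393,261)). I'll move back toward the robot and check with the fixed cameras.

```bash
python3 -m handwheel '[[[0,-20,-10],[0,0,0],0],[[0,-40,-10],[0,0,0],0],[[0,-40,0],[0,0,0],0],[[0,-40,0],[0,0,0],0],[[0,-30,0],[0,0,0],0],[[0,-10,0],[0,0,0],0],[[0,0,0],[0,0,0],0],[[0,0,0],[0,0,0],0]]'
python3 - <<'E'
from h import *
T=vision.get_image("top");S=vision.get_image("scene")
a=cv2.resize(T[100:260,180:420],(600,400)); b=cv2.resize(S[120:300,240:420],(200*2,400))
cv2.imwrite("pics/f7.png",np.vstack([a[:, :],cv2.copyMakeBorder(b[:200],0,0,0,200,0)]))
for n,im in(('top',T),('scene',S)):
  for k,z in(('black',.1737),('red',.165)):
    hsv=cv2.cvtColor(im,cv2.COLOR_BGR2HSV).astype(int); m=F[k](*[hsv[...,i] for i in range(3)]).astype(np.uint8)
    nn,l,st,ce=cv2.connectedComponentsWithStats(m)
    for i in range(1,nn):
        w=w2s(onz(cam(n),ce[i],z))
        if st[i,4]>40 and abs(w[0])<70 and abs(w[1])<180: print(n,k,ce[i].round(),st[i,2:],w.round(1))
E
```

```text
clock: 26.88
position: [0.3755, 0.1723, 0.278]
ee_rot: [0.0, 0.77, 0.638, 0.0]
contact_force: [-0.8, 0.1, -0.3]
width: 0.0425
gripper_force: 0.0
top black [270. 143.] [11 14 65] [ 37.4  51.4 173.7]
top red [245. 160.] [ 9 10 73] [  1.4  88.6 165. ]
scene red [357. 162.] [10 11 72] [ -1.1  89.5 165. ]
```

View pics/f7.png

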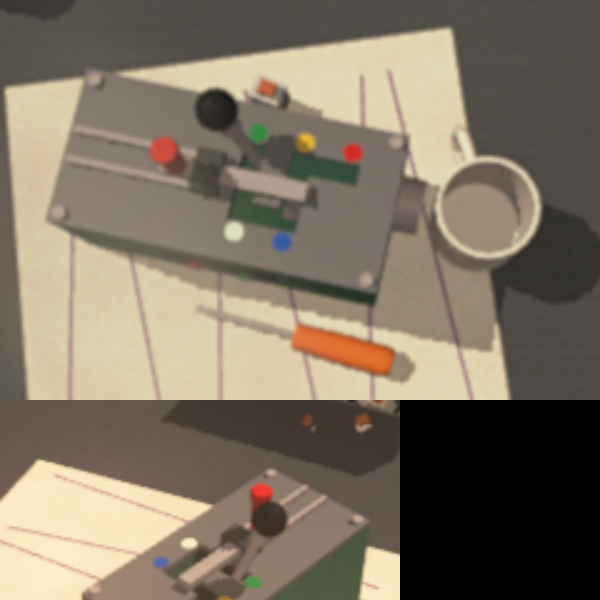

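The picture shows the ball at green (crop (215,109), selector about (37,58)). The post is home at selector y of about 88.6 mm, the bolt lies across the legs, and the other items are unmoved.

```bash
python3 -c "
from rig import manip; print(manip.sign_off())"
```

```text
the job is handed in; nothing more can be done
None
```

The job is handed in at about 27 s of the 64 s: the lever went red to green with stops of about a second at yellow, blue, white and green, the bolt is home and everything is released (no verdict was shown).

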